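# Hang the adapter bin on the bench rail

## Robot

A 6-joint arm with a two-finger parallel gripper is mounted at the origin on the work surface. World frame = base frame: x ahead of the robot, y to its left, z up, the work surface at z = 0. Lengths are in m, angles in rad, forces in N, time in s.
With the tool pointing down it reaches from about 0.35 to 0.775 m from the base axis. Payload 5.5 kg.
Tool frame: the origin (TCP) lies midway between the tips of the shut fingers; the grasp point (between the pads) lies 19 mm behind it; z points along the fingers, x is the direction in which the jaws open and shut, and the axes are right-handed (so a half turn about z gives the same grasp; the last joint's range is limited). The gripper opens to 85 mm and grips with 20 to 120 N. Pads are 22 mm wide; open, the fingers measure 114 mm over their backs; the gripper's body (76 mm by 85 mm) begins 54 mm behind the grasp point. The pads swing forward as they close: fully open they stand 13 mm farther back than shut.
Start: joints at [-1.392, 0.313, 0.046, 1.304, 0, 1.431], TCP at [0.18, -0.546, 0.231] pointing down, gripper open.
Joint ranges: [-2.76, 2.76], [-0.86, 1.69], [-1.03, 1.26], [-2.2, 2.34], [-1.47, 1.5], [-3.14, 3.14]. Speed limits (rad/s): [2.57, 2.57, 3.14, 3.14, 3.14, 3.14].

## Interface

Orientations are given as [roll, pitch, yaw] about the fixed x, y, z axes, in that order (R = Rz(yaw) Ry(pitch) Rx(roll)).
In Python, from bench import * gives the robot as it stands. The module is installed in compiled form; this text tells all that it offers.
- The arm moves only by the shell command python3 -m crank 'ROWS' [FORCE]. ROWS is JSON, a list that holds one entry, the list of rows, each a list of 5 numbers: the finger opening in mm, from 0 to 85.4, then the shift along the tool's x, y, z in mm, then the turn about the tool's z in degrees. In form: [[[hand, x, y, z, turn], ...]]. A call has 1 to 12 rows; each row is the pose to reach, as a shift and turn from the pose commanded when the call began, along the tool's axes at that moment; what a row does not reach only later rows make up. A row lasts 1/8 s, in which the tool goes at most 62.5 mm and 10.7 degrees, less where a joint would pass 70% of its speed; a pose out of reach is approached as far as the arm can. A call with a gripper value outside its range is refused whole. The fingers move at their own pace and stop on an object; FORCE is the grip in N (left out, the last holds). Time passes only in rows, so rows that repeat a pose let the fingers close. It gives the time, the measured TCP pose, the force and the opening at its end, in the units of the state.
- sense(): the state, without advancing time (a new reading comes with each control period).
- read_camera(name): name is "scene" or "top" or "wrist"; returns a dict with "pixels" (400x640x3 uint8, blue, green, red), "mtx" (3x3 intrinsics, pixels), "distortion" ([k1, k2, p1, p2, k3] as OpenCV has them; the pictures are not rectified), "world_from_camera" (4x4, takes a point from camera to world coordinates). Camera axes: x right, y down, z forward; pixel columns grow to the right and rows downward; lengths in m; the calibration is good to about 2 mm. A picture is of the moment at which its call begins. There is no depth.
- job_done(): hands the job in, once; it reports no verdict.
The state is a dict: "time": time; "qpos": joint angles; "qvel": joint speeds; "effort": joint torques, N m; "position": TCP position; "ee_rot": TCP orientation; "ft_force": force on the tool from outside, world axes, zero at the start; "moment": the same for the moment, N m; "gripper_width": opening from 0.0 (shut) to 1.0 (fully open).
Only numpy, scipy, OpenCV 4.12 (cv2) and the standard library are available. Lean on these libraries where they do the work, as an engineer would, in place of code of your own. Each camera call takes 0.05 s, during which the arm holds its last target.

## Task

Take the S-hook out of its wooden block and hang its upper curl over the rail so that it drops into the rail's turned-down groove, then let it go. Then hang the small bin by its wire bail from the hook's lower curl, so that it hangs free and level clear of the bench with the hook still in the groove. Work gently, by feel: never force the hook against the rail or the bin against the hook, and leave the meter, jar and spool where they are.

Things in the scene. Friction and masses are not known exactly. Their poses are not given: they have to be found in the camera images.
- stand: Fixed rail stand. Origin: centre of the underside of its grey base plate (100 x 270 x 12 mm). y runs along the rail, z up, x away from the robot. Two 22 mm square posts at y = +-115 mm with clamp blocks (36 x 30 x 36 mm) centred on the rail's axis carry the rail, 270 mm above the bench.
- rail_mid (a point): Point on the axis of the rail midway between the posts. The rail is a level steel bar 18 mm in diameter, clamped fast, with one turned-down groove 15 mm wide, core 8 mm in diameter. The groove lies anywhere within 30 mm either side of this point along the bar (stand's y) and is not measured: find it by sliding the hook along the bar under light pressure until contact is lost, or by sight.
- hook_grip (a point): Grip point of the steel S-hook: in the grey tab (26 mm along x, 10 thick along y, 46 high; 26 mm of it below this point) on top of its upper curl. Hook axes: z up, the S lies in the x-z plane. 8 mm round rod, curls 34 mm wide inside, centred at x = 0, 48 and 144 mm below this point. 0.11 kg. Stands upright in the block at the start.
- hook: The S-hook, 146 mm long without tab; origin under its lower curl, 165 mm below hook_grip. Heights below hook_grip: upper curl opens down and to +x, end of its rod at x +20, 53 below; straight shank from x -20, 53 below, to x +20, 139 below; lower curl opens up and to -x, end of its rod at x -20, 139 below (rod centre lines).
- hook_crown (a point): Inside top of the hook's upper curl, 31 mm below hook_grip, that rests on the bar: 279 mm above the bench when on the full bar, 274 mm when down in the groove.
- hook_cup (a point): Place in the hook's lower curl where the bail wire comes to rest, 157 mm below hook_grip, 4 mm above the inside of the curl's lowest place.
- hook_block: Fixed wooden block 90 x 70 x 58 mm high, origin at the centre of its underside. A slot along its x, 56 mm long, 10 mm wide, 46 mm deep, open at the top, holds the hook's lower curl: lift the hook straight up at least 60 mm to clear it.
- bin_grip (a point): Grip point on the small grey bin: in the tongue handle (72 mm along x, 12 mm thick along y, 26 mm high) on the box's -x side, 25 mm from the handle's free end, half-way up it, 42 mm above the bin's underside. Bin axes: z up, x from the handle to the box.
- bin_bail (a point): Apex of the bin's rigid bail, centre of its 6 mm wire: a roof shape in the bin's y-z plane, 88 mm wide at the box, falling 9 mm over the first 20 mm either side. 106 mm above the bin's underside, 78 mm to +x of bin_grip and 64 mm above it, over the centre of mass.
- bin: The open bin: box 70 (x) x 92 (y) x 55 mm high, 0.12 to 0.24 kg with the brass adapters fixed in it. Origin at the underside, below the bail's apex. Hung up, its underside is about 40 mm above the bench.
- meter: Loose hand-held meter, 150 x 75 x 34 mm, origin at the centre of its underside. Leave alone.
- jar: Loose closed jar, 56 mm in diameter, 70 mm high, origin at the centre of its underside. Leave alone.
- spool: Loose black spool, 54 mm in diameter, 40 mm high, origin at the centre of its underside. Leave alone.
Not all that is in view belongs to the job. What is shaped like the bin but purple or turquoise is not meant. Of the things like the hook, leave any that is orange; of the rest the smaller one is meant.

How it is judged:
By the outcome, as a careful person would: the job done as asked, in the order asked, and still so for the second after the job is handed in, with the robot touching nothing.
It also fails if it takes over 72 s, if anything falls off the work surface, if the arm or the gripper's body presses on something with over 40 N, if the wrist force passes 120 N, or if a joint passes its speed limit or range.

## Working session

There is one attempt and no reset: what is moved stays moved. The work goes in short steps, Python scripts to look and compute and a shell command to move; the robot and the scene stay as the last step left them, time stands still between calls to the robot, and variables do not carry over. Pictures are saved under pics/ and viewed, and the job is handed in when it is done.

```bash
mkdir -p pics; cat > h.py <<'E'
import numpy as np, cv2
from bench import *
def snap(n,f):
    c=read_camera(n); cv2.imwrite('pics/'+f,c['pixels']); np.savez('pics/'+f[:-4]+'.npz',**{k:np.asarray(v) for k,v in c.items()}); return c
def load(f): return dict(np.load('pics/'+f+'.npz'))
def ray(c,u,v):
    p=cv2.undistortPoints(np.array([[[u,v]]],float),c['mtx'],c['distortion'])[0,0]
    T=c['world_from_camera']; d=T[:3,:3]@np.array([p[0],p[1],1]); return T[:3,3],d/np.linalg.norm(d)
def onz(c,u,v,z):
    o,d=ray(c,u,v); return o+d*(z-o[2])/d[2]
def two(c1,p1,c2,p2):
    o1,d1=ray(c1,*p1);o2,d2=ray(c2,*p2)
    A=np.stack([d1,-d2],1);t=np.linalg.lstsq(A,o2-o1,rcond=None)[0]
    a=o1+t[0]*d1;b=o2+t[1]*d2; return (a+b)/2,np.linalg.norm(a-b)
def proj(c,P):
    Ti=np.linalg.inv(c['world_from_camera'])
    r,_=cv2.Rodrigues(Ti[:3,:3]); return cv2.projectPoints(np.array(P,float).reshape(-1,3),r,Ti[:3,3],c['mtx'],c['distortion'])[0][:,0]
E
python3 - <<'E'
from h import *
for n in ['scene','top','wrist']:
    c=snap(n,n+'0.png'); print(n,np.round(c['world_from_camera'],3).tolist(),np.round(c['mtx'],1).tolist())
s=sense();print(s)
E
```

```text
scene [[-0.503, 0.704, -0.501, 1.082], [0.864, 0.41, -0.292, 0.305], [0.0, -0.579, -0.815, 1.087], [0.0, 0.0, 0.0, 1.0]] [[374.2, 0.0, 317.8], [0.0, 374.2, 198.9], [0.0, 0.0, 1.0]]
top [[-0.001, -0.999, 0.053, 0.47], [-1.0, 0.001, 0.005, -0.019], [-0.005, -0.053, -0.999, 1.289], [0.0, 0.0, 0.0, 1.0]] [[406.7, 0.0, 315.0], [0.0, 406.7, 200.2], [0.0, 0.0, 1.0]]
wrist [[0.312, -0.911, -0.269, 0.248], [-0.95, -0.3, -0.087, -0.523], [-0.002, 0.283, -0.959, 0.374], [0.0, 0.0, 0.0, 1.0]] [[354.1, 0.0, 315.1], [0.0, 354.1, 199.1], [0.0, 0.0, 1.0]]
{'time': 0.15, 'qpos': array([-1.39160086e+00,  3.13862036e-01,  4.52645786e-02,  1.30362085e+00,
        4.05016756e-06,  1.43116862e+00]), 'qvel': array([-0.00080322, -0.00115719,  0.00278227, -0.00105221,  0.00076394,
       -0.00024544]), 'effort': array([ 2.07264166e-03, -4.81062806e+01,  2.98817968e+01,  1.39608202e-02,
       -1.50369706e-04, -1.11113695e-05]), 'position': array([ 0.18014193, -0.54565349,  0.23060438]), 'ee_rot': array([-3.14139074e+00,  1.40757515e-03, -1.25197301e+00]), 'ft_force': array([ 0.0126713 , -0.49272139,  0.27558323]), 'moment': array([ 0.00039518,  0.02580656, -0.03413007]), 'gripper_width': 1.0022570644704707}
```

View pics/scene0.png

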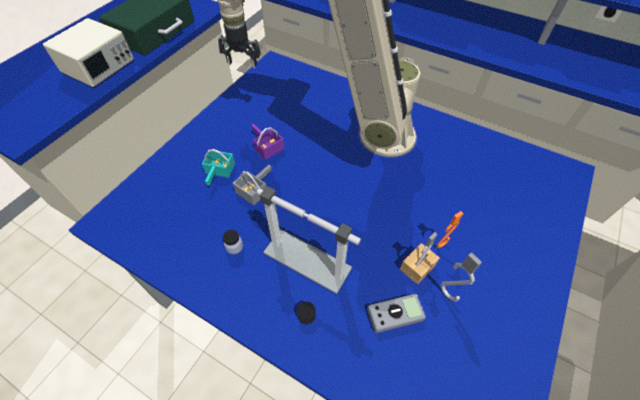

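View pics/top0.png

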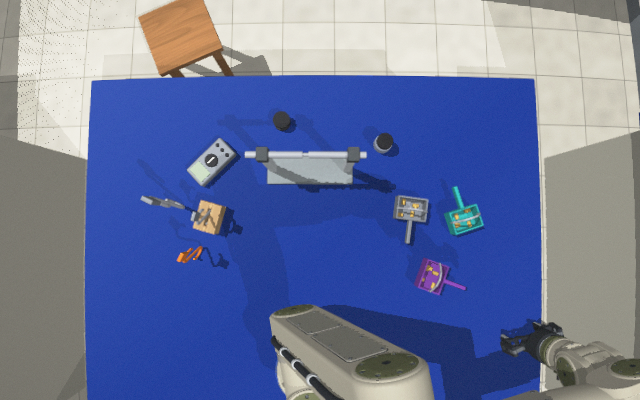

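View pics/wrist0.png

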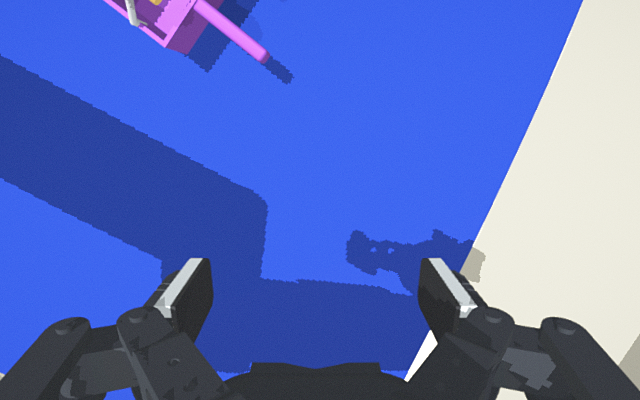

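```bash
python3 - <<'E'
from h import *
a=cv2.imread('pics/scene0.png'); b=cv2.imread('pics/top0.png')
def z(im,x0,y0,x1,y1,k): return cv2.resize(im[y0:y1,x0:x1],None,fx=k,fy=k,interpolation=cv2.INTER_CUBIC)
cv2.imwrite('pics/z1.png',np.hstack([z(a,390,200,490,310,5.0)[:550,:400*1] if 0 else z(a,390,200,490,310,4),z(b,135,180,235,290,4)]))
cv2.imwrite('pics/z2.png',np.vstack([z(a,225,160,365,290,4)]))
cv2.imwrite('pics/z3.png',np.vstack([z(b,240,140,440,250,4)]))
E
```

```text
(no output)
```

View pics/z1.png

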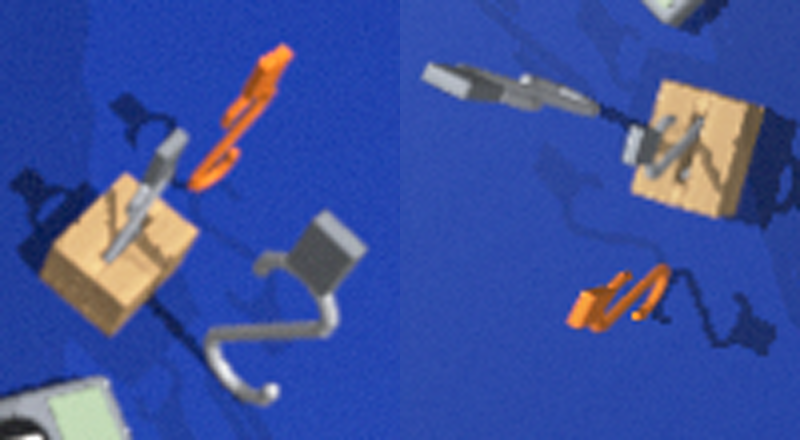

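View pics/z2.png

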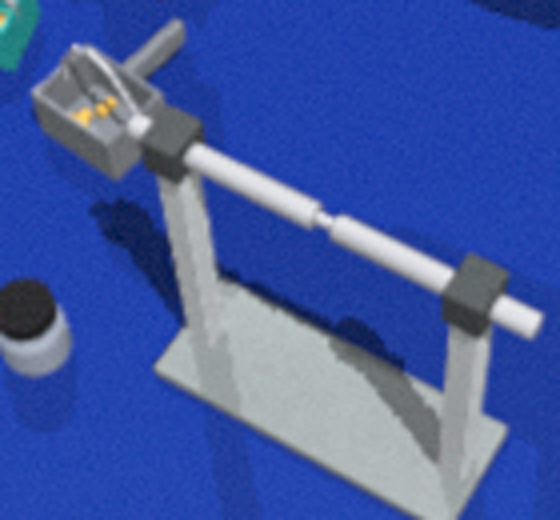

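View pics/z3.png

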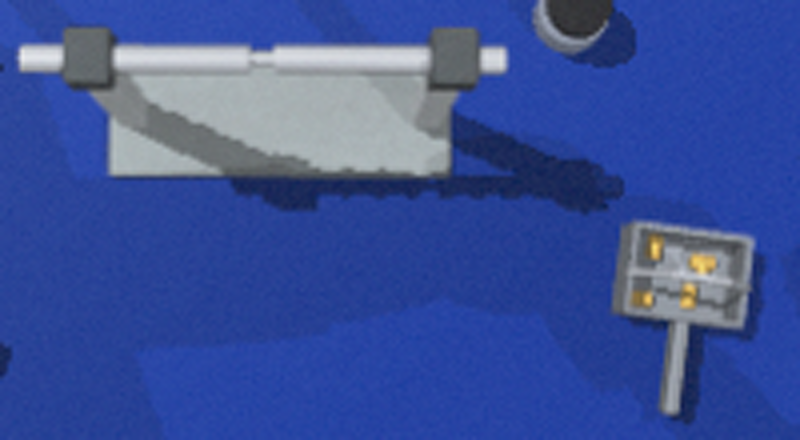

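```bash
python3 - <<'E'
from h import *
t=load('top0'); s=load('scene0')
for n,c,(x0,y0,x1,y1) in [('top',t,(180,185,245,245)),('scene',s,(395,235,445,290))]:
    im=c['pixels']; hsv=cv2.cvtColor(im,cv2.COLOR_BGR2HSV)
    m=cv2.inRange(hsv,(8,60,90),(25,255,255)); mm=np.zeros_like(m); mm[y0:y1,x0:x1]=m[y0:y1,x0:x1]
    mm=cv2.morphologyEx(mm,cv2.MORPH_CLOSE,np.ones((7,7)))
    cs,_=cv2.findContours(mm,cv2.RETR_EXTERNAL,cv2.CHAIN_APPROX_NONE); k=max(cs,key=cv2.contourArea)
    print(n,cv2.contourArea(k),cv2.approxPolyDP(k,3,True)[:,0].tolist())
# groove
print('groove',two(t,(305.5,154.5),s,(306,215)), onz(t,305.5,154.5,.27))
# rail ends/clamps at top
for p in [(240+20/4,140+58/4),(240+508/4,140+59/4),(240+87/4,140+57/4),(240+455/4,140+57/4)]: print(onz(t,*p,.27))
for p in [(445/4+0+225,0)]: pass
b=t['pixels']; a=s['pixels']
z=lambda im,x0,y0,x1,y1,k: cv2.resize(im[y0:y1,x0:x1],None,fx=k,fy=k,interpolation=cv2.INTER_NEAREST)
cv2.imwrite('pics/z4.png',z(b,185,195,235,245,12)); cv2.imwrite('pics/z5.png',z(a,400,225,450,285,10))
cv2.imwrite('pics/z6.png',z(b,385,185,440,250,9)); cv2.imwrite('pics/z7.png',z(a,225,160,280,215,10))
E
```

```text
top 670.0 [[201, 200], [199, 220], [193, 227], [218, 232], [225, 207]]
scene 782.5 [[422, 244], [400, 268], [416, 282], [438, 258]]
groove (array([0.64026056, 0.01130608, 0.26893688]), np.float64(0.0012691700317935012)) [0.64039274 0.0107206  0.27      ]
[0.64104385 0.16432949 0.27      ]
[ 0.63966763 -0.14482595  0.27      ]
[0.64144598 0.12161883 0.27      ]
[ 0.64091472 -0.11125892  0.27      ]
```

View pics/z4.png

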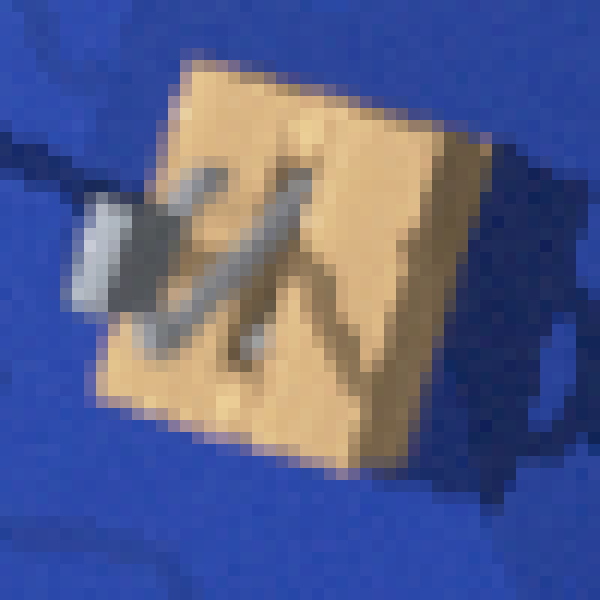

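View pics/z5.png

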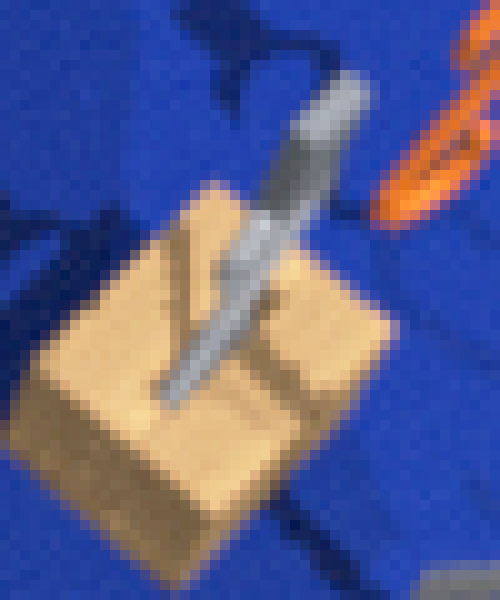

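View pics/z6.png

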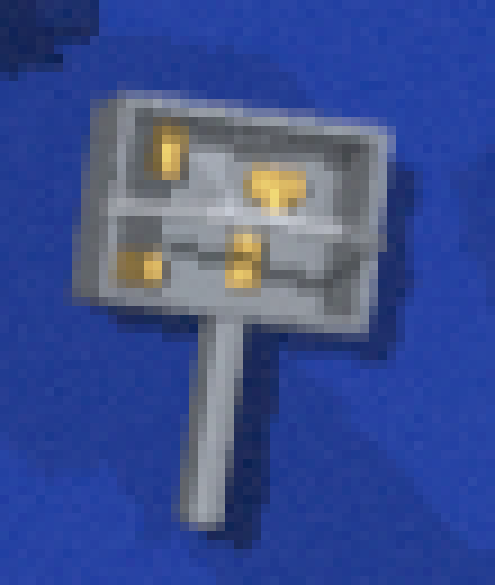

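View pics/z7.png

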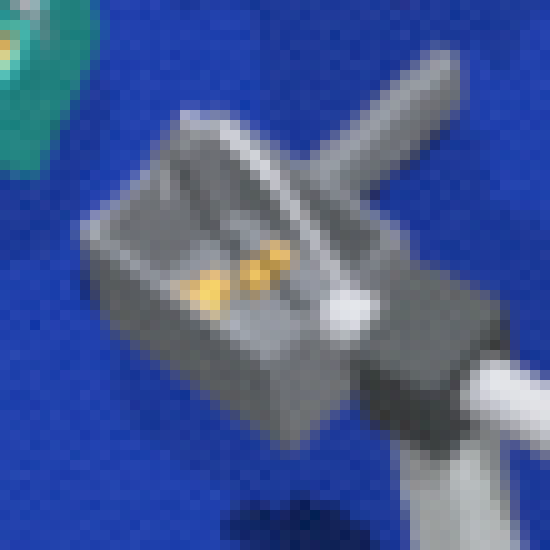

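```bash
python3 - <<'E'
from h import *
t=load('top0'); s=load('scene0')
q=lambda x,y:(185+x/12-.5+.04,195+y/12-.5+.04)
C=np.array([onz(t,*q(*p),.058)[:2] for p in [(190,62),(445,130),(352,472),(97,403)]])
print(C.tolist(),C.mean(0),[np.linalg.norm(C[i]-C[(i+1)%4]) for i in range(4)])
d=(C[0]+C[1]-C[2]-C[3]); print('block yaw deg',np.degrees(np.arctan2(d[1],d[0])))
print('tabtop',onz(t,*q(97,252),.197))
# scene: tab top centre z5: (335,105)
print('two',two(t,q(97,252),s,(400+338/10-.5,225+103/10-.5)))
# bin
b=lambda x,y:(385+x/9-.5,185+y/9-.5)
R=np.array([onz(t,*b(*p),.055)[:2] for p in [(120,95),(392,128),(368,332),(100,300)]])
print('box',R.tolist(),R.mean(0),[np.linalg.norm(R[i]-R[(i+1)%4]) for i in range(4)])
d=(R[0]+R[1]-R[2]-R[3]); print('bin yaw',np.degrees(np.arctan2(d[1],d[0])))
h0=onz(t,*b(226,320),.055);h1=onz(t,*b(204,524),.055);print('handle',h0,h1,np.linalg.norm(h0-h1),np.degrees(np.arctan2(*(h0-h1)[[1,0]])))
for P in [C.mean(0)]: print('proj tabtop',proj(t,[*P,.197]),proj(s,[*P,.197]))
# decoys heights
print('big',two(t,(135+(430-400)/4,180+75/4),s,(390+345/4,200+230/4)),'orange',two(t,(135+180/4,180+310/4),s,(390+280/4,200+55/4)))
E
```

```text
[[0.537984207679127, 0.33886677731131243], [0.5205919132321217, 0.2726887109137689], [0.4337875592590937, 0.2958138564117573], [0.45105270506869194, 0.36196903104890804]] [0.4858541  0.31733459] [np.float64(0.06842534894502922), np.float64(0.08983188867533556), np.float64(0.06837099085941788), np.float64(0.0899488758899428)]
block yaw deg -14.899957535418924
tabtop [0.48732158 0.31939225 0.197     ]
two (array([0.48669543, 0.31852203, 0.20415028]), np.float64(0.0027688277228936856))
box [[0.5515968688494977, -0.2647250255484592], [0.5402949478906228, -0.3579576970101843], [0.47105623538344493, -0.348699309857639], [0.4821935889665075, -0.25713720313404576]] [ 0.51128541 -0.30712981] [np.float64(0.09391519815903399), np.float64(0.0698549714932162), np.float64(0.09223697757676598), np.float64(0.06981683398371301)]
bin yaw -6.927973721728748
handle [ 0.47529981 -0.30005239  0.055     ] [ 0.4064994  -0.29189497  0.055     ] 0.06928232150234098 -6.761794866315353
proj tabtop [[193.35858371 216.08203267]] [[431.80137159 235.70524648]]
big (array([0.53005548, 0.43294037, 0.2588953 ]), np.float64(0.0027309294882873853)) orange (array([0.37156397, 0.35947392, 0.18730022]), np.float64(0.005653667632811586))
```

```bash
cat >> h.py <<'E'
def go(P,yaw=None):
    s=sense(); r,p,y=s['ee_rot']
    from scipy.spatial.transform import Rotation as Ro
    R=Ro.from_euler('xyz',[r,p,y]).as_matrix()
    d=R.T@(np.array(P)-s['position'])*1000
    t=None if yaw is None else -((yaw-np.degrees(y)+180)%360-180)
    print('shift',np.round(d,1),'turn',None if t is None else round(t,1),'| pos',np.round(s['position'],4),'rpy deg',np.round(np.degrees(s['ee_rot']),2),'F',np.round(s['ft_force'],2),'w',round(float(s['gripper_width']),3),'t',round(s['time'],2))
E
python3 -c "
from h import *
go([.486,.318,.25],75)"
```

```text
shift [-724.3 -561.2  -18.3] turn -146.7 | pos [ 0.1801 -0.5457  0.2306] rpy deg [-1.7999e+02  8.0000e-02 -7.1730e+01] F [ 0.01 -0.49  0.28] w 1.002 t 0.15
```

```bash
python3 -m crank '[[[60,-40,-31,-2,-8],[60,-80,-62,-4,-16],[60,-120,-93,-6,-24],[60,-160,-124,-8,-32],[60,-200,-155,-10,-40],[60,-240,-186,-12,-48],[60,-280,-217,-14,-56],[60,-320,-248,-16,-64],[60,-360,-279,-18,-72],[60,-400,-310,-18,-80],[60,-440,-341,-18,-88],[60,-440,-341,-18,-88]]]' 40; python3 -c "
from h import *
go([.486,.318,.25],75)"
```

```text
time: 1.65
position: [0.3664, -0.0183, 0.2492]
ee_rot: [-3.141, -0.0, 0.292]
ft_force: [-0.7, -0.5, 0.3]
gripper_width: 0.698
shift [ 211.3 -287.7   -0.7] turn -58.3 | pos [ 0.3664 -0.0183  0.2492] rpy deg [-179.97   -0.     16.72] F [-0.72 -0.49  0.31] w 0.698 t 1.65
```

```bash
python3 -m crank '[[[50,35,-48,0,-10],[50,70,-96,0,-20],[50,105,-144,0,-30],[50,140,-192,0,-40],[50,175,-240,0,-50],[50,211,-288,0,-58],[50,211,-288,0,-58],[50,211,-288,0,-58]]]'; python3 -c "
from h import *
go([.486,.318,.25],75); snap('wrist','w1.png'); "
```

```text
time: 2.65
position: [0.4879, 0.3129, 0.2485]
ee_rot: [-3.14, 0.002, 1.294]
ft_force: [-0.1, 0.1, -0.2]
gripper_width: 0.584
shift [ 4.3 -3.2 -1.5] turn -0.9 | pos [0.4879 0.3129 0.2485] rpy deg [-1.7993e+02  1.1000e-01  7.4150e+01] F [-0.08  0.08 -0.21] w 0.584 t 2.65
```

View pics/w1.png

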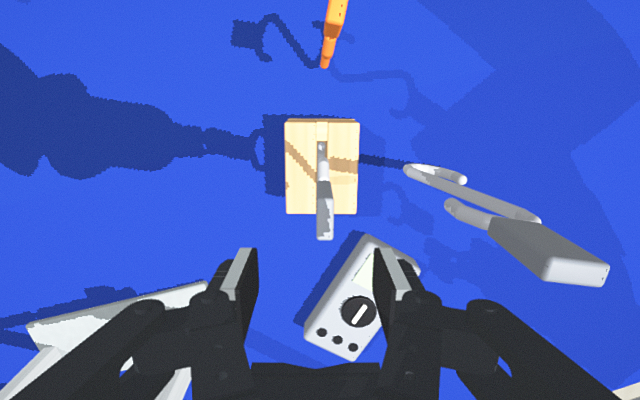

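```bash
python3 - <<'E'
from h import *
c=load('w1'); print(np.round(c['world_from_camera'],3).tolist())
a=np.radians(-15);X=np.array([np.cos(a),np.sin(a),0]);Y=np.array([-X[1],X[0],0]);g=np.array([.486,.318,.177])
pts=[g+sx*.013*X+sy*.005*Y+[0,0,z] for z in (.02,-.026) for sx in (-1,1) for sy in (-1,1)]
print(proj(c,pts).round(1).tolist())
im=c['pixels'][100:260,260:380]; cv2.imwrite('pics/z8.png',cv2.resize(im,None,fx=4,fy=3.7,interpolation=cv2.INTER_NEAREST))
E
```

```text
[[0.274, 0.923, 0.271, 0.418], [0.962, -0.263, -0.079, 0.333], [-0.002, 0.282, -0.959, 0.392], [0.0, 0.0, 0.0, 1.0]]
[[313.4, 198.3], [330.8, 198.1], [314.1, 240.3], [330.9, 240.1], [313.8, 179.9], [328.1, 179.6], [314.4, 215.1], [328.3, 214.9]]
```

View pics/z8.png

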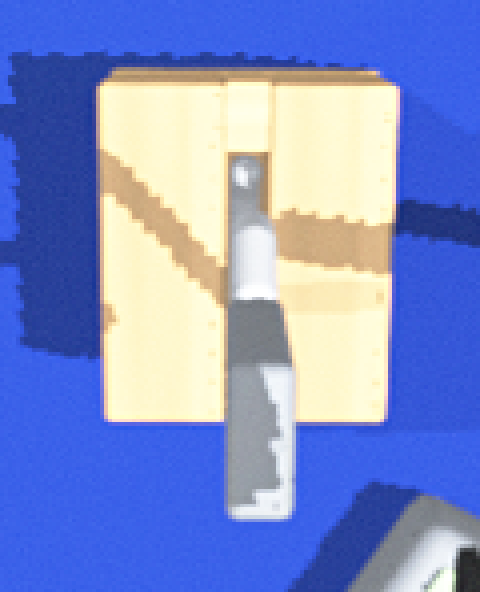

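```bash
python3 -c "
from h import *
go([.4863,.319,.161],75)"; python3 -m crank '[[[50,4,-3,0,0],[50,4,-3,0,0],[50,4,-3,15,0],[50,4,-3,35,0],[50,4,-3,55,0],[50,4,-3,75,0],[50,4,-3,85,0],[50,4,-3,85,0],[50,4,-3,85,0]]]'; python3 -c "
from h import *
go([.4863,.319,.161],75);snap('wrist','w2.png')"
```

```text
shift [ 5.9 -3.2 88. ] turn -0.9 | pos [0.4879 0.3126 0.249 ] rpy deg [-1.7996e+02  7.0000e-02  7.4120e+01] F [ 0.25 -0.61 -0.15] w 0.588 t 2.7
time: 3.82
position: [0.4866, 0.319, 0.1649]
ee_rot: [3.141, -0.001, 1.296]
ft_force: [-0.4, -0.2, 0.2]
gripper_width: 0.587
shift [-0.1 -0.3  3.9] turn -0.7 | pos [0.4866 0.319  0.1649] rpy deg [ 1.7995e+02 -4.0000e-02  7.4260e+01] F [-0.41 -0.18  0.19] w 0.587 t 3.83
```

View pics/w2.png

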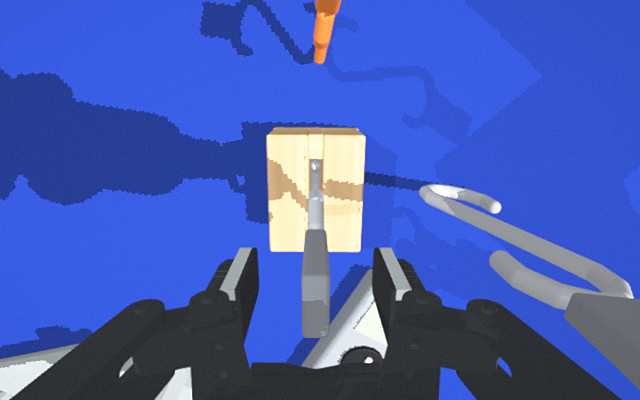

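```bash
python3 -m crank '[[[50,0,0,3,-0.7],[5,0,0,3,-0.7],[5,0,0,3,-0.7],[5,0,0,3,-0.7],[5,0,0,3,-0.7],[5,0,0,3,-0.7],[5,0,0,3,-0.7],[5,0,0,3,-0.7]]]' 40; python3 -c "
from h import *
go([.4863,.319,.161],75)"
```

```text
time: 4.88
position: [0.4863, 0.3188, 0.1613]
ee_rot: [3.141, 0.0, 1.308]
ft_force: [-0.1, -1.2, 2.4]
gripper_width: 0.108
shift [ 0.2 -0.   0.3] turn -0.0 | pos [0.4863 0.3188 0.1613] rpy deg [1.7999e+02 1.0000e-02 7.4960e+01] F [-0.05 -1.21  2.38] w 0.108 t 4.88
```

```bash
python3 -m crank '[[[5,0,0,-8,0],[5,0,0,-20,0],[5,0,0,-35,0],[5,0,0,-50,0],[5,0,0,-70,0],[5,0,0,-90,0],[5,0,0,-110,0],[5,0,0,-130,0],[5,0,0,-150,0],[5,0,0,-170,0],[5,0,0,-180,0],[5,0,0,-180,0]]]' 60; python3 -c "
from h import *
go([.570,.011,.335],90);snap('scene','s3.png')"
```

```text
time: 6.38
position: [0.4866, 0.3191, 0.3422]
ee_rot: [3.14, -0.001, 1.308]
ft_force: [0.4, -0.0, -1.9]
gripper_width: 0.107
shift [-275.9  160.5    7.1] turn -15.0 | pos [0.4866 0.3191 0.3422] rpy deg [ 1.7992e+02 -6.0000e-02  7.4970e+01] F [ 0.36 -0.03 -1.89] w 0.107 t 6.38
```

View pics/s3.png

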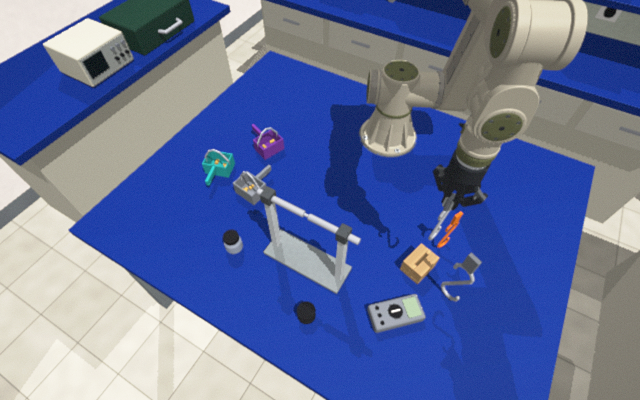

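```bash
python3 -m crank '[[[5,-30,17,1,-2],[5,-65,38,2,-4],[5,-105,61,3,-6],[5,-145,84,4,-8],[5,-185,107,5,-10],[5,-220,128,6,-12],[5,-250,146,6,-14],[5,-270,157,7,-15],[5,-276,160,7,-15],[5,-276,160,7,-15],[5,-276,160,7,-15]]]'; python3 - <<'E'
from h import *
go([.641,.011,.285],90)
w=snap('wrist','w4.png');s=snap('scene','s4.png');t=snap('top','t4.png')
z=lambda im,x0,y0,x1,y1,k: cv2.resize(im[y0:y1,x0:x1],None,fx=k,fy=k,interpolation=cv2.INTER_NEAREST)
cv2.imwrite('pics/z9.png',np.hstack([z(s['pixels'],250,150,350,290,4),z(t['pixels'],255,120,355,260,4)]))
E
```

```text
time: 7.8
position: [0.5688, 0.0118, 0.3342]
ee_rot: [-3.141, -0.0, 1.571]
ft_force: [-0.4, 0.2, -1.3]
gripper_width: 0.108
shift [-0.8 72.2 49.2] turn 0.0 | pos [0.5688 0.0118 0.3342] rpy deg [-1.7998e+02 -2.0000e-02  9.0020e+01] F [-0.4   0.2  -1.27] w 0.108 t 7.8
```

View pics/w4.png

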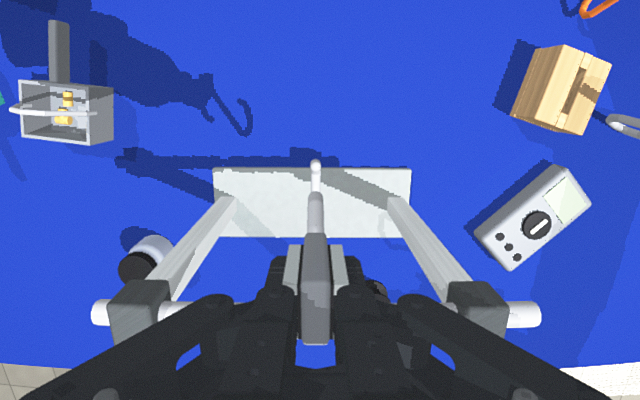

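View pics/z9.png

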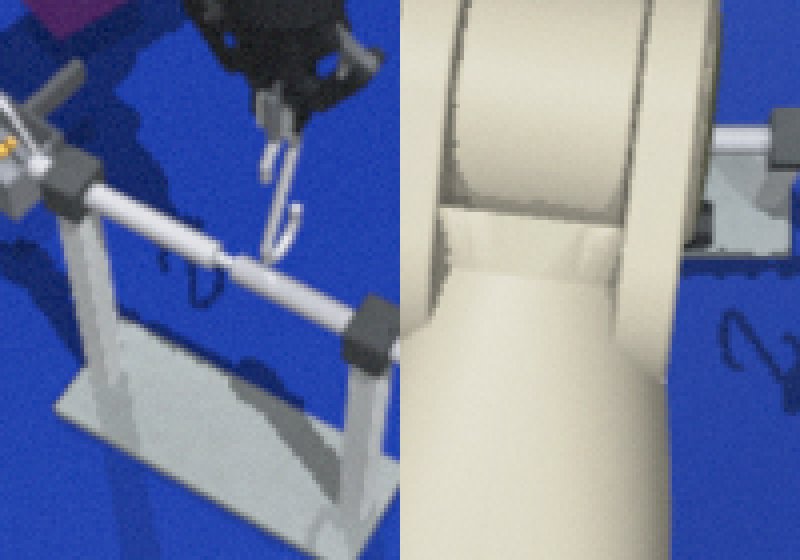

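```bash
python3 -m crank '[[[5,-1,16,3,0],[5,-1,32,5,0],[5,-1,42,6,0],[5,-1,50,6,0],[5,-1,57,8,0],[5,-1,60,11,0],[5,-1,64,15,0],[5,-1,67,19,0],[5,-1,70,22,0],[5,-1,72,25,0],[5,-1,72,25,0]]]'; python3 - <<'E'
from h import *
go([.641,.011,.285],90)
s=snap('scene','s5.png')
z=lambda im,x0,y0,x1,y1,k: cv2.resize(im[y0:y1,x0:x1],None,fx=k,fy=k,interpolation=cv2.INTER_NEAREST)
cv2.imwrite('pics/z10.png',z(s['pixels'],250,150,350,290,4))
E
```

```text
time: 9.32
position: [0.6411, 0.0098, 0.3089]
ee_rot: [-3.141, 0.0, 1.57]
ft_force: [0.1, 0.2, -0.7]
gripper_width: 0.109
shift [ 1.2 -0.1 23.9] turn -0.0 | pos [0.6411 0.0098 0.3089] rpy deg [-179.97    0.     89.96] F [ 0.13  0.18 -0.68] w 0.109 t 9.32
```

View pics/z10.png

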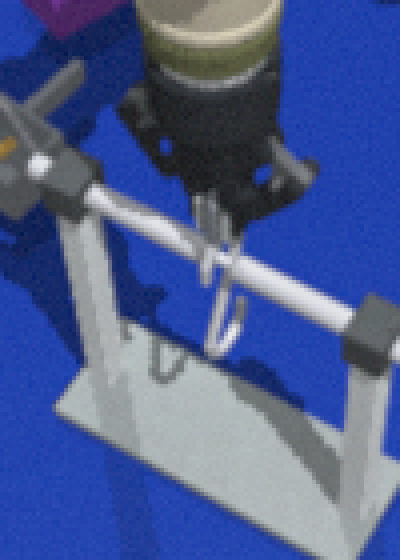

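```bash
python3 -m crank '[[[5,1,0,4,0],[5,1,0,8,0],[5,1,0,11,0],[5,1,0,13,0],[5,1,0,13,0]]]'; python3 -m crank '[[[5,0,0,1,0],[5,0,0,2,0],[5,0,0,3,0],[5,0,0,3,0]]]'; python3 -c "
from h import *
go([.641,.011,.289],90)"
```

```text
time: 10.0
position: [0.6411, 0.0108, 0.2961]
ee_rot: [-3.141, 0.0, 1.57]
ft_force: [0.1, -0.6, 0.0]
gripper_width: 0.111
time: 10.5
position: [0.6411, 0.0108, 0.2932]
ee_rot: [-3.141, 0.0, 1.57]
ft_force: [0.1, -0.3, -0.8]
gripper_width: 0.108
shift [ 0.2 -0.1  4.2] turn -0.0 | pos [0.6411 0.0108 0.2932] rpy deg [-179.99    0.     89.96] F [ 0.06 -0.26 -0.82] w 0.108 t 10.5
```

```bash
python3 -m crank '[[[5,0,0,0.7,0],[5,0,0,1.5,0],[5,0,0,2,0],[5,0,0,2,0]]]';python3 -m crank '[[[5,0,0,0.7,0],[5,0,0,1.5,0],[5,0,0,1.5,0]]]'; python3 -c "
from h import *
go([.641,.011,.289],90)"
```

```text
time: 11.0
position: [0.6411, 0.0108, 0.2912]
ee_rot: [-3.141, 0.0, 1.57]
ft_force: [-0.3, -0.0, -1.0]
gripper_width: 0.108
time: 11.38
position: [0.6411, 0.0108, 0.2897]
ee_rot: [-3.141, 0.0, 1.57]
ft_force: [0.0, -1.4, -0.2]
gripper_width: 0.107
shift [ 0.2 -0.1  0.7] turn -0.0 | pos [0.6411 0.0108 0.2897] rpy deg [-179.99    0.     89.97] F [ 0.   -1.39 -0.23] w 0.107 t 11.38
```

```bash
python3 -m crank '[[[5,0,0,0.5,0],[5,0,0,1,0],[5,0,0,1,0]]]';python3 - <<'E'
from h import *
go([.641,.011,.289],90)
s=snap('scene','s6.png')
z=lambda im,x0,y0,x1,y1,k: cv2.resize(im[y0:y1,x0:x1],None,fx=k,fy=k,interpolation=cv2.INTER_NEAREST)
cv2.imwrite('pics/z11.png',z(s['pixels'],270,170,340,250,7))
E
```

```text
time: 11.75
position: [0.6411, 0.0108, 0.2887]
ee_rot: [-3.141, 0.0, 1.57]
ft_force: [-0.4, 0.1, 0.2]
gripper_width: 0.113
shift [ 0.2 -0.1 -0.3] turn -0.0 | pos [0.6411 0.0108 0.2887] rpy deg [-179.99    0.     89.97] F [-0.38  0.07  0.2 ] w 0.113 t 11.75
```

View pics/z11.png

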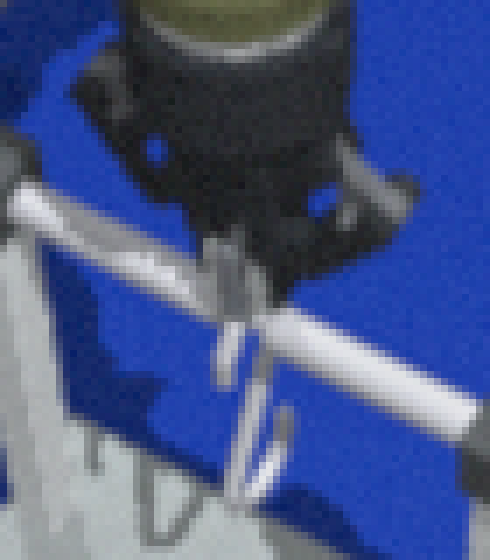

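```bash
python3 -m crank '[[[5,0,0,0.5,0],[5,0,0,1,0],[5,0,0,1,0]]]'; python3 -c "
from h import *
go([.641,.011,.289],90)"
```

```text
time: 12.18
position: [0.6411, 0.0108, 0.2877]
ee_rot: [-3.141, 0.0, 1.57]
ft_force: [0.8, -1.0, -1.7]
gripper_width: 0.11
shift [ 0.2 -0.1 -1.3] turn -0.0 | pos [0.6411 0.0108 0.2877] rpy deg [-179.99    0.     89.97] F [ 0.82 -0.97 -1.74] w 0.11 t 12.18
```

```bash
python3 -m crank '[[[5,0,0,0.5,0],[5,0,0,1,0],[5,0,0,1,0]]]'; python3 -c "
from h import *
for i in range(1): go([.641,.011,.289],90)"
```

```text
time: 12.55
position: [0.6411, 0.0108, 0.2867]
ee_rot: [-3.141, 0.0, 1.57]
ft_force: [0.6, 0.2, -1.6]
gripper_width: 0.107
shift [ 0.2 -0.1 -2.3] turn -0.0 | pos [0.6411 0.0108 0.2867] rpy deg [-179.99    0.     89.96] F [ 0.6   0.23 -1.63] w 0.107 t 12.55
```

```bash
python3 - <<'E'
from h import *
s=snap('scene','s7.png')
for gz in (.303,.306,.310):
  print(gz,proj(s,[[.641,.011,gz-.165],[.661,.011,gz-.057],[.641,.011,gz+0.02-.046],[.621,.011,gz-.139+.0]]).round(1).tolist())
c=s['pixels'][195:255,280:330]; cv2.imwrite('pics/z12.png',cv2.resize(c,None,fx=12,fy=10,interpolation=cv2.INTER_CUBIC))
w=snap('wrist','w7.png')
E
```

```text
0.303 [[306.7, 239.8], [301.8, 225.4], [305.4, 213.4], [310.1, 230.0]]
0.306 [[306.7, 239.3], [301.7, 224.8], [305.4, 212.8], [310.1, 229.5]]
0.31 [[306.7, 238.6], [301.7, 224.0], [305.4, 212.0], [310.1, 228.8]]
```

View pics/z12.png

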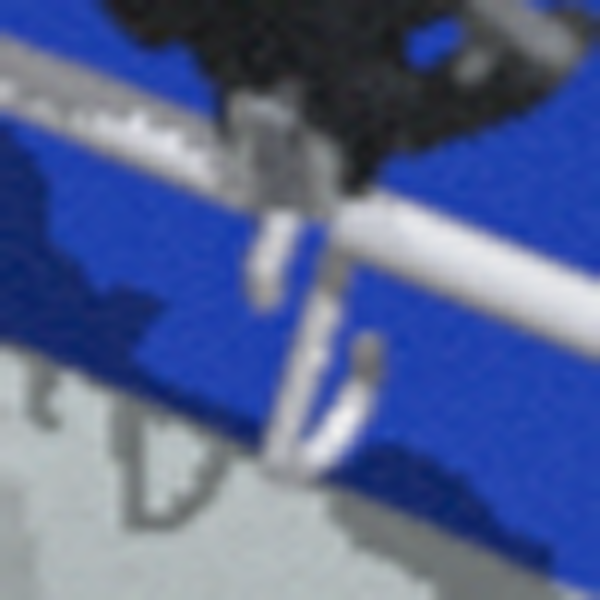

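View pics/w7.png

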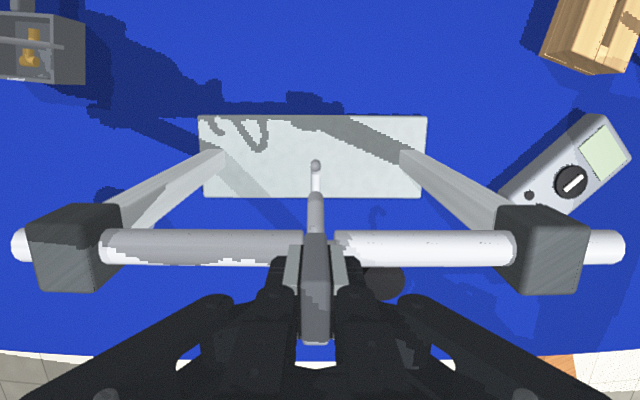

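```bash
python3 - <<'E'
from h import *
w=load('w7')
for p in [(336,247),(303,247),(316,200),(307,240),(324,240)]: print(p,onz(w,*p,.270))
print(proj(w,[[.641,.011,.27],[.641-.0,.0185,.27],[.641,.0035,.27]]))
c=w['pixels'][150:290,260:380]; cv2.imwrite('pics/z13.png',cv2.resize(c,None,fx=5,fy=4,interpolation=cv2.INTER_NEAREST))
E
```

```text
(336, 247) [0.63989109 0.02156438 0.27      ]
(303, 247) [0.63985857 0.00534464 0.27      ]
(316, 200) [0.61576619 0.01175641 0.27      ]
(307, 240) [0.63613891 0.0073426  0.27      ]
(324, 240) [0.63615344 0.01564307 0.27      ]
[[314.51249685 249.11423254]
 [329.74317494 249.08367128]
 [299.28298215 249.13084243]]
```

View pics/z13.png

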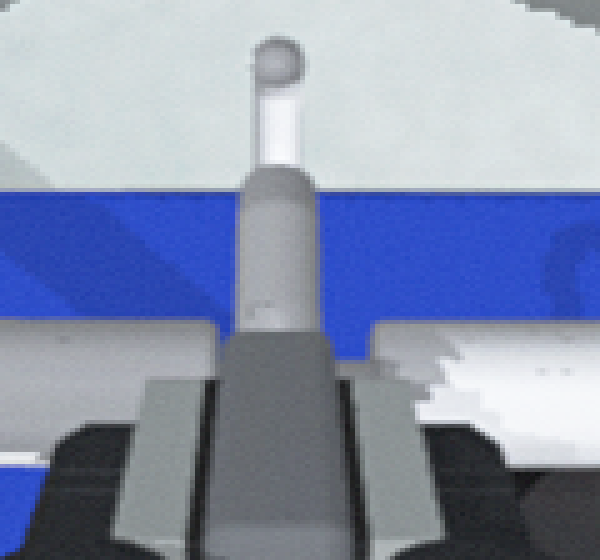

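```bash
python3 -m crank '[[[5,1.5,0,0,0],[5,1.5,0,0,0],[5,1.5,0,0.7,0],[5,1.5,0,0.7,0]]]'; python3 -c "
from h import *
for i in range(1): go([.641,.011,.289],90)";python3 -m crank '[[[5,0,0,0.8,0],[5,0,0,0.8,0],[5,0,0,0.8,0]]]'
```

```text
time: 13.15
position: [0.6411, 0.0123, 0.286]
ee_rot: [-3.142, 0.0, 1.57]
ft_force: [0.8, 0.6, -0.7]
gripper_width: 0.109
shift [-1.3 -0.1 -3. ] turn -0.0 | pos [0.6411 0.0123 0.286 ] rpy deg [-180.      0.     89.97] F [ 0.78  0.58 -0.67] w 0.109 t 13.15
time: 13.52
position: [0.6412, 0.0123, 0.2857]
ee_rot: [3.141, 0.0, 1.57]
ft_force: [-0.4, -0.5, 2.4]
gripper_width: 0.111
```

```bash
python3 -m crank '[[[11,0,0,-0.3,0],[14,0,0,-0.3,0],[20,0,0,-0.3,0],[30,0,0,-0.3,0],[40,0,0,-0.3,0],[40,0,0,-0.3,0],[40,0,0,-5,0],[40,0,0,-15,0],[40,0,0,-30,0],[40,0,0,-50,0],[40,0,0,-70,0],[40,0,0,-70,0]]]';python3 - <<'E'
from h import *
go([.641,.011,.289],90)
s=snap('scene','s8.png');w=snap('wrist','w8.png')
z=lambda im,x0,y0,x1,y1,k: cv2.resize(im[y0:y1,x0:x1],None,fx=k,fy=k,interpolation=cv2.INTER_CUBIC)
cv2.imwrite('pics/z14.png',z(s['pixels'],260,180,350,255,8))
E
```

```text
time: 15.02
position: [0.6419, 0.0122, 0.3577]
ee_rot: [3.137, 0.001, 1.57]
ft_force: [-0.4, 0.3, -0.5]
gripper_width: 0.466
shift [-1.2 -1.2 68.7] turn -0.0 | pos [0.6419 0.0122 0.3577] rpy deg [1.7975e+02 3.0000e-02 8.9970e+01] F [-0.41  0.28 -0.46] w 0.466 t 15.03
```

View pics/z14.png

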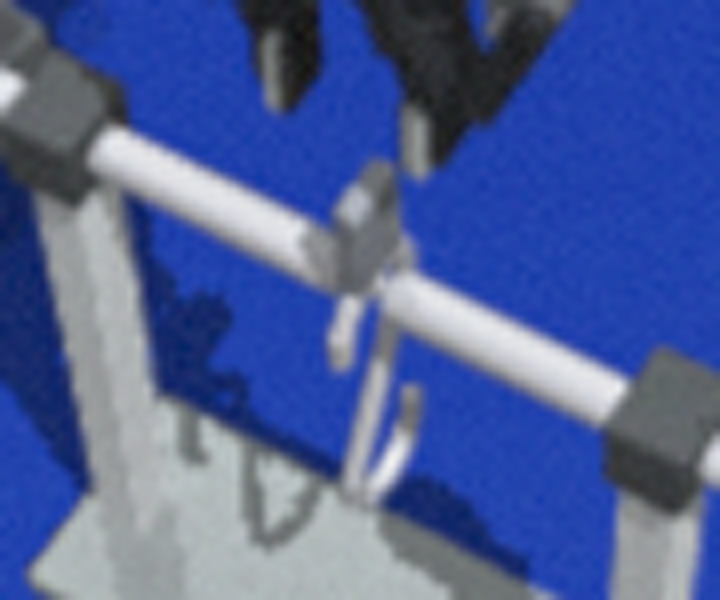

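View pics/w8.png

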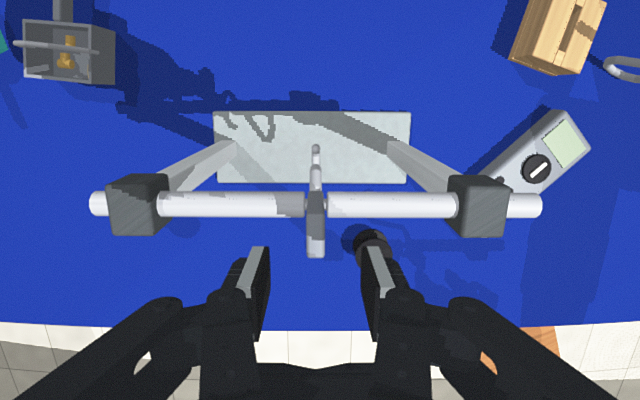

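```bash
python3 -c "
from h import *
go([.431,-.296,.20],83)"
```

```text
shift [-308.4 -210.2  155.2] turn 7.0 | pos [0.6413 0.0123 0.3552] rpy deg [1.7997e+02 1.0000e-02 8.9960e+01] F [-0.47 -0.31 -0.21] w 0.468 t 15.12
```

```bash
python3 -m crank '[[[50,-10,-40,0,0],[50,-40,-80,10,1],[50,-80,-115,30,2],[50,-120,-145,50,3],[50,-160,-170,70,4],[50,-200,-190,90,5],[50,-240,-205,115,6],[50,-275,-210,135,7],[50,-300,-210,150,7],[50,-308,-210,155,7],[50,-308,-210,155,7],[50,-308,-210,155,7]]]';python3 - <<'E'
from h import *
go([.431,-.296,.20],83)
w=snap('wrist','w9.png')
a=np.radians(-7);X=np.array([np.cos(a),np.sin(a),0]);Y=np.array([-X[1],X[0],0]);g=np.array([.431,-.296,.055])
print(proj(w,[g+sx*X+sy*Y for sx in(-.025,.047) for sy in (-.006,.006)]).round(1).tolist(),proj(w,g+.078*X+[0,0,.051]))
E
```

```text
time: 16.62
position: [0.4315, -0.2948, 0.201]
ee_rot: [3.141, 0.0, 1.449]
ft_force: [0.4, 0.6, 0.5]
gripper_width: 0.587
shift [-1.3 -0.4  1. ] turn 0.0 | pos [ 0.4315 -0.2948  0.201 ] rpy deg [1.7996e+02 1.0000e-02 8.3050e+01] F [0.37 0.57 0.55] w 0.587 t 16.62
[[305.8, 155.1], [320.4, 155.1], [306.5, 236.4], [320.1, 236.4]] [[313.02057836 299.06962307]]
```

View pics/w9.png

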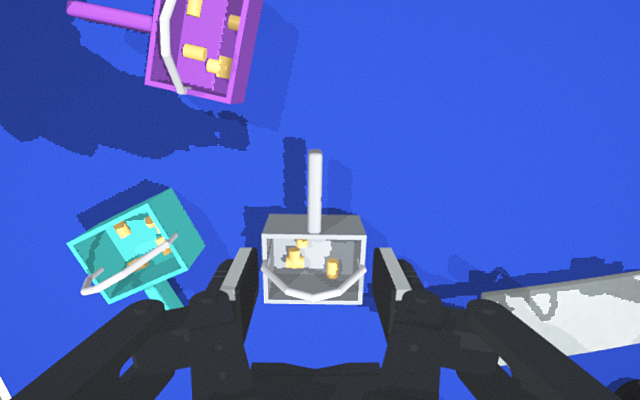

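```bash
python3 - <<'E'
from h import *
w=load('w9')
im=w['pixels'];c=im[140:310,255:375];cv2.imwrite('pics/z15.png',cv2.resize(c,None,fx=5,fy=3.5,interpolation=cv2.INTER_NEAREST))
A=onz(w,315.3,298,.106);E=onz(w,315,151.5,.055);J=onz(w,315,232,.055)
print(A,E,J,np.linalg.norm(E-J),(A-E)[:2],np.degrees(np.arctan2(*(A-E)[[1,0]])))
E
```

```text
[ 0.50769098 -0.3036469   0.106     ] [ 0.40345518 -0.29105789  0.055     ] [ 0.47370453 -0.29970879  0.055     ] 0.0707799960548212 [ 0.1042358 -0.012589 ] -6.8865023679877195
```

View pics/z15.png

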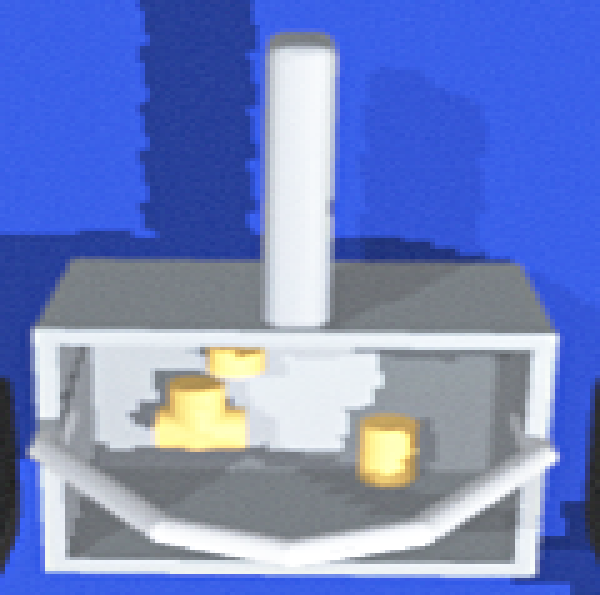

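```bash
python3 -m crank '[[[40,0.5,-1,30,0],[40,0.5,-1,60,0],[40,0.5,-1,90,0],[40,0.5,-1,120,0],[40,0.5,-1,145,0],[40,0.5,-1,165,0],[40,0.5,-1,175,0],[40,0.5,-1,178,0],[40,0.5,-1,178,0],[40,0.5,-1,178,0]]]';python3 - <<'E'
from h import *
go([.4306,-.2942,.023],83)
w=snap('wrist','w10.png')
E
```

```text
time: 17.92
position: [0.4306, -0.2954, 0.0231]
ee_rot: [3.14, 0.001, 1.448]
ft_force: [-0.2, -0.2, 0.1]
gripper_width: 0.467
shift [ 1.2 -0.1  0.1] turn -0.0 | pos [ 0.4306 -0.2954  0.0231] rpy deg [1.7993e+02 6.0000e-02 8.2970e+01] F [-0.23 -0.21  0.07] w 0.467 t 17.93
```

View pics/w10.png

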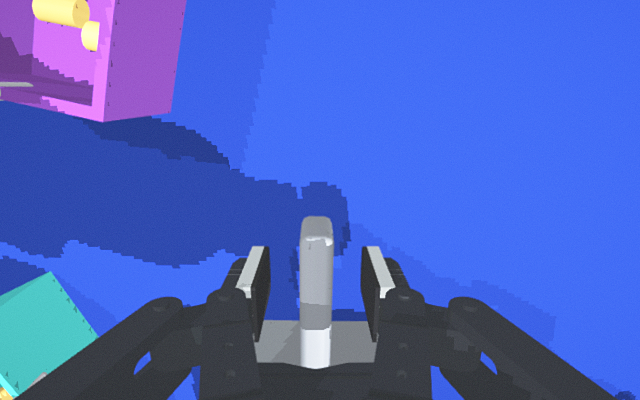

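```bash
python3 -m crank '[[[8,0,0,0,0],[8,0,0,0,0],[8,0,0,0,0],[8,0,0,0,0],[8,0,0,0,0],[8,0,0,0,0],[8,0,0,0,0]]]' 100;python3 -m crank '[[[8,0,0,-3,0],[8,0,0,-8,0],[8,0,0,-15,0],[8,0,0,-25,0],[8,0,0,-40,0],[8,0,0,-50,0],[8,0,0,-50,0]]]'; python3 -c "
from h import *
go([.53,0.012,.075],90)"
```

```text
time: 18.85
position: [0.4302, -0.2953, 0.0227]
ee_rot: [3.141, 0.001, 1.448]
ft_force: [-1.9, 0.6, 6.0]
gripper_width: 0.123
time: 19.73
position: [0.4308, -0.2957, 0.0737]
ee_rot: [3.139, 0.002, 1.448]
ft_force: [0.2, -0.3, -1.7]
gripper_width: 0.122
shift [317.5  60.8  -1.7] turn -7.0 | pos [ 0.4308 -0.2957  0.0737] rpy deg [1.7988e+02 9.0000e-02 8.2970e+01] F [ 0.23 -0.29 -1.68] w 0.122 t 19.73
```

```bash
python3 -c "
from h import *
go([.482,0.0123,.098],90)"; python3 -m crank '[[[8,20,-2,-10,0],[8,50,-2,-20,0],[8,90,0,-24,-1],[8,130,2,-24,-2],[8,170,4,-24,-3],[8,210,6,-24,-4],[8,250,8,-24,-5],[8,280,10,-24,-6],[8,300,12,-24,-7],[8,310,13,-24,-7],[8,311,13,-24,-7],[8,311,13,-24,-7]]]'; python3 - <<'E'
from h import *
go([.482,0.0123,.098],90)
s=snap('scene','s11.png');w=snap('wrist','w11.png');t=snap('top','t11.png')
z=lambda im,x0,y0,x1,y1,k: cv2.resize(im[y0:y1,x0:x1],None,fx=k,fy=k,interpolation=cv2.INTER_CUBIC)
cv2.imwrite('pics/z16.png',z(s['pixels'],260,170,390,260,6))
E
```

```text
shift [311.9  13.2 -24.8] turn -7.0 | pos [ 0.4308 -0.2957  0.0737] rpy deg [1.7988e+02 9.0000e-02 8.2970e+01] F [ 0.23 -0.29 -1.68] w 0.122 t 19.73
time: 21.22
position: [0.4807, 0.0117, 0.0962]
ee_rot: [-3.141, 0.0, 1.57]
ft_force: [0.5, -0.1, -1.0]
gripper_width: 0.122
shift [ 0.6  1.3 -1.8] turn -0.1 | pos [0.4807 0.0117 0.0962] rpy deg [-1.7998e+02  1.0000e-02  8.9930e+01] F [ 0.53 -0.08 -0.99] w 0.122 t 21.23
```

View pics/z16.png

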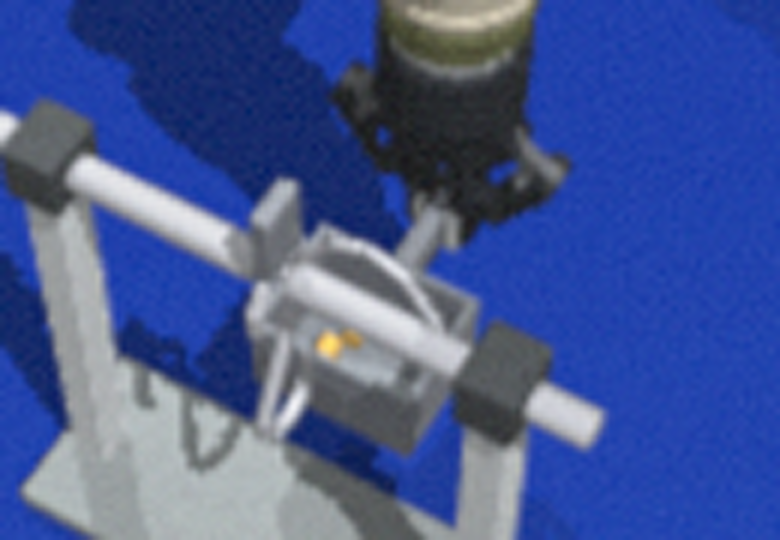

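View pics/w11.png

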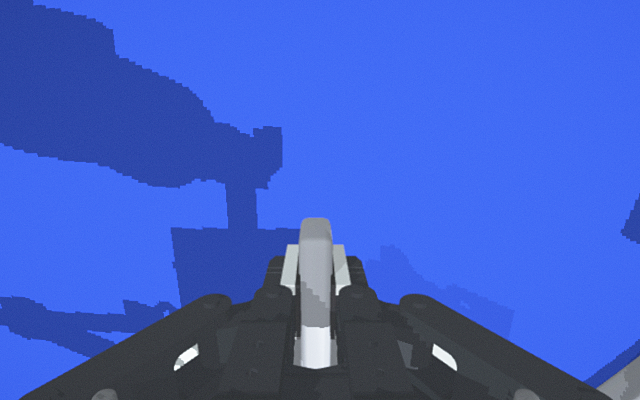

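```bash
python3 - <<'E'
from h import *
s=load('s11'); T=sense()['position']; A=T+[.078,0,.0833]
print('apex',A)
f=lambda P:(((proj(s,P)-[260,170]+.5)*6).round(0)).tolist()
print('apex',f(A),'bail20',f([A+[0,.02,-.009],A+[0,-.02,-.009]]))
o=A-[0,0,.106]
for dx in(-.035,.035):
  print('box',dx,f([o+[dx,y,z] for y in(-.046,.046) for z in(0,.055)]))
g=np.array([.641,.0123,.305])
for tl in (-4,0,4):
  a=np.radians(tl); c=g-[0,0,.035]
  def R(x,z): z=z+.035; return c+[x*np.cos(a)+z*np.sin(a),0,-x*np.sin(a)+z*np.cos(a)]
  print(tl,'tabtop corners',f([R(-.013,.02),R(.013,.02)]),'tip up',f(R(.02,-.053)),'curl',f([R(.02,-.139),R(.0141,-.158),R(0,-.164),R(-.0141,-.158),R(-.02,-.139)]))
E
```

```text
apex [0.55889504 0.01140131 0.17956306]
apex [[370.0, 251.0]] bail20 [[405.0, 279.0], [334.0, 244.0]]
box -0.035 [[327.0, 277.0], [326.0, 220.0], [478.0, 352.0], [483.0, 296.0]]
box 0.035 [[258.0, 375.0], [255.0, 319.0], [412.0, 454.0], [415.0, 400.0]]
-4 tabtop corners [[296.0, 174.0], [264.0, 216.0]] tip up [[254.0, 330.0]] curl [[254.0, 436.0], [260.0, 449.0], [276.0, 434.0], [291.0, 406.0], [298.0, 375.0]]
0 tabtop corners [[291.0, 179.0], [259.0, 224.0]] tip up [[256.0, 330.0]] curl [[262.0, 426.0], [270.0, 436.0], [285.0, 420.0], [300.0, 392.0], [306.0, 362.0]]
4 tabtop corners [[287.0, 185.0], [254.0, 232.0]] tip up [[257.0, 329.0]] curl [[270.0, 416.0], [279.0, 423.0], [295.0, 406.0], [309.0, 377.0], [314.0, 349.0]]
```

```bash
python3 -m crank '[[[8,0.7,10,-2,0],[8,0.7,22,-2,0],[8,0.7,34,-2,0],[8,0.7,44,-2,0],[8,0.7,50,-2,0],[8,0.7,50,-2,0]]]'; python3 - <<'E'
from h import *
go([.482,0.0123,.098],90)
s=snap('scene','s12.png')
z=lambda im,x0,y0,x1,y1,k: cv2.resize(im[y0:y1,x0:x1],None,fx=k,fy=k,interpolation=cv2.INTER_CUBIC)
cv2.imwrite('pics/z17.png',z(s['pixels'],270,185,350,260,8))
E
```

```text
time: 22.12
position: [0.5314, 0.0128, 0.0981]
ee_rot: [-3.141, 0.0, 1.57]
ft_force: [0.4, -0.1, -1.9]
gripper_width: 0.125
shift [ -0.5 -49.4   0.1] turn -0.0 | pos [0.5314 0.0128 0.0981] rpy deg [-1.7998e+02  1.0000e-02  8.9970e+01] F [ 0.42 -0.11 -1.86] w 0.125 t 22.12
```

View pics/z17.png

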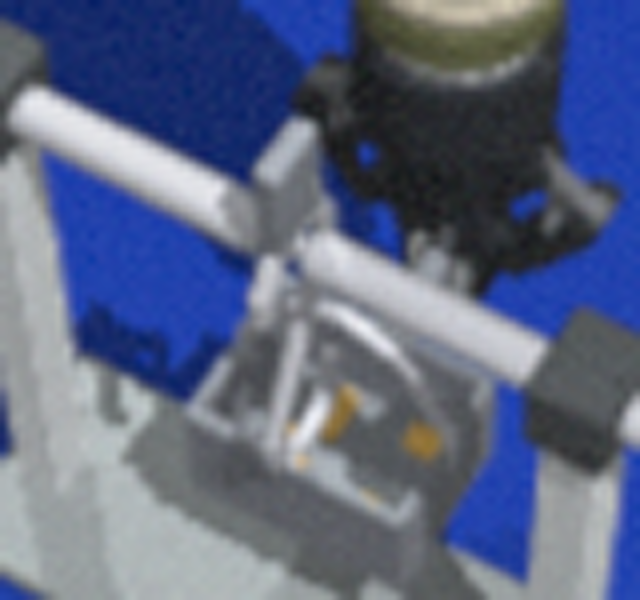

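```bash
python3 -m crank '[[[8,0,6,0,0],[8,0,12,0,0],[8,0,18,0,0],[8,0,23,0,0],[8,0,27,0,0],[8,0,28,0,0],[8,0,28,0,0]]]'; python3 - <<'E'
from h import *
go([.482,0.0123,.098],90)
s=snap('scene','s13.png')
z=lambda im,x0,y0,x1,y1,k: cv2.resize(im[y0:y1,x0:x1],None,fx=k,fy=k,interpolation=cv2.INTER_CUBIC)
cv2.imwrite('pics/z18.png',z(s['pixels'],270,185,350,260,8))
E
```

```text
time: 23.05
position: [0.5589, 0.0127, 0.0982]
ee_rot: [-3.141, 0.0, 1.57]
ft_force: [-0.1, -0.2, -1.3]
gripper_width: 0.123
shift [ -0.5 -76.9   0.2] turn -0.0 | pos [0.5589 0.0127 0.0982] rpy deg [-179.99    0.     89.97] F [-0.09 -0.22 -1.27] w 0.123 t 23.05
```

View pics/z18.png

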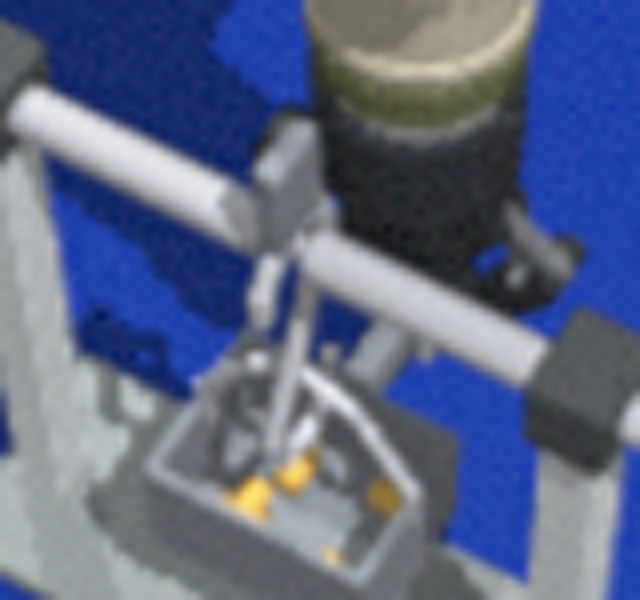

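```bash
python3 -m crank '[[[8,0,1,4,0],[8,0,3,8,0],[8,0,4,12,0],[8,0,4,16,0],[8,0,4,20,0],[8,0,4,24,0],[8,0,4,26,0],[8,0,4,26,0]]]'; python3 -c "
from h import *
go([.482,0.0123,.065],90)"
```

```text
time: 24.1
position: [0.5629, 0.0127, 0.0721]
ee_rot: [-3.141, 0.0, 1.57]
ft_force: [0.2, -1.2, -0.9]
gripper_width: 0.125
shift [ -0.5 -80.9   7.1] turn -0.0 | pos [0.5629 0.0127 0.0721] rpy deg [-179.98    0.     89.96] F [ 0.19 -1.17 -0.92] w 0.125 t 24.1
```

```bash
python3 -m crank '[[[8,0,0,1,0],[8,0,0,2,0],[8,0,0,3,0],[8,0,0,3,0]]]'; python3 -m crank '[[[8,0,0,0.7,0],[8,0,0,1.5,0],[8,0,0,1.5,0]]]'; python3 -c "
from h import *
go([.482,0.0123,.065],90)
s=snap('scene','s14.png')
cv2.imwrite('pics/z19.png',cv2.resize(s['pixels'][185:260,270:350],None,fx=8,fy=8,interpolation=cv2.INTER_CUBIC))"
```

```text
time: 24.6
position: [0.563, 0.0127, 0.0692]
ee_rot: [-3.141, 0.0, 1.57]
ft_force: [-0.0, 0.9, -1.4]
gripper_width: 0.123
time: 24.98
position: [0.563, 0.0127, 0.0677]
ee_rot: [-3.141, 0.0, 1.57]
ft_force: [0.8, 0.2, -2.2]
gripper_width: 0.126
shift [ -0.5 -81.    2.7] turn -0.0 | pos [0.563  0.0127 0.0677] rpy deg [-179.99    0.     89.97] F [ 0.79  0.18 -2.24] w 0.126 t 24.98
```

View pics/z19.png

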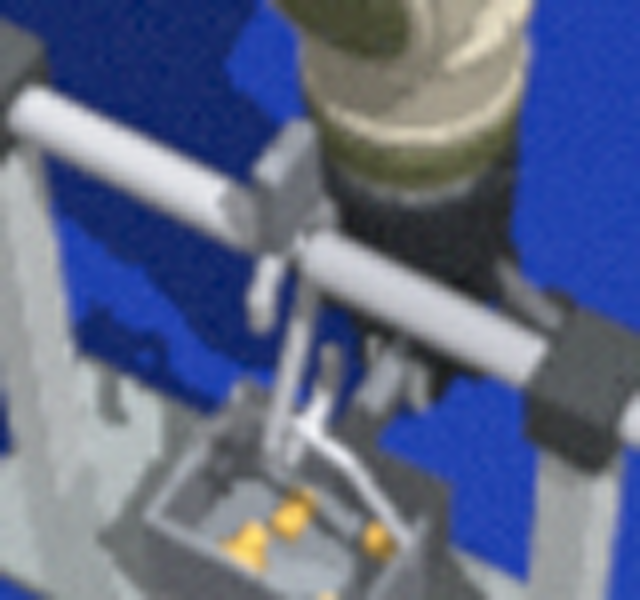

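```bash
python3 -m crank '[[[8,0,0,1,0],[8,0,0,2,0],[8,0,0,2,0]]]'; python3 -m crank '[[[8,0,0,1,0],[8,0,0,1,0],[8,0,0,1,0]]]'; python3 -c "
from h import *
go([.482,0.0123,.065],90)"
```

```text
time: 25.4
position: [0.563, 0.0127, 0.0657]
ee_rot: [3.142, 0.0, 1.57]
ft_force: [-0.1, -0.0, -1.0]
gripper_width: 0.127
time: 25.78
position: [0.5634, 0.0127, 0.0651]
ee_rot: [3.141, 0.0, 1.57]
ft_force: [0.1, 0.4, 2.1]
gripper_width: 0.129
shift [ -0.5 -81.4   0.1] turn -0.0 | pos [0.5634 0.0127 0.0651] rpy deg [1.7995e+02 1.0000e-02 8.9970e+01] F [0.09 0.42 2.09] w 0.129 t 25.77
```

```bash
python3 -m crank '[[[12,0,0,0,0],[15,0,0,0,0],[20,0,0,0,0],[30,0,0,0,0],[40,0,0,0,0],[50,0,0,0,0],[50,0,0,0,0],[50,0,0,0,0]]]' 40; python3 -c "
from h import *
go([.482,0.0123,.065],90)
s=snap('scene','s15.png');snap('wrist','w15.png')
cv2.imwrite('pics/z20.png',cv2.resize(s['pixels'][185:270,270:360],None,fx=7,fy=7,interpolation=cv2.INTER_CUBIC))"
```

```text
time: 26.78
position: [0.563, 0.0127, 0.0648]
ee_rot: [3.142, 0.0, 1.57]
ft_force: [-0.3, 0.2, -1.1]
gripper_width: 0.586
shift [ -0.5 -81.   -0.2] turn -0.0 | pos [0.563  0.0127 0.0648] rpy deg [180.     0.    89.96] F [-0.3  0.2 -1.1] w 0.586 t 26.77
```

View pics/z20.png

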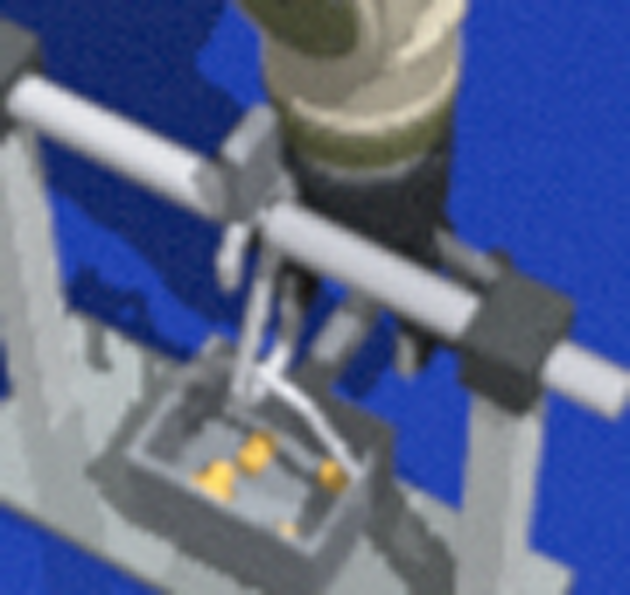

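View pics/w15.png

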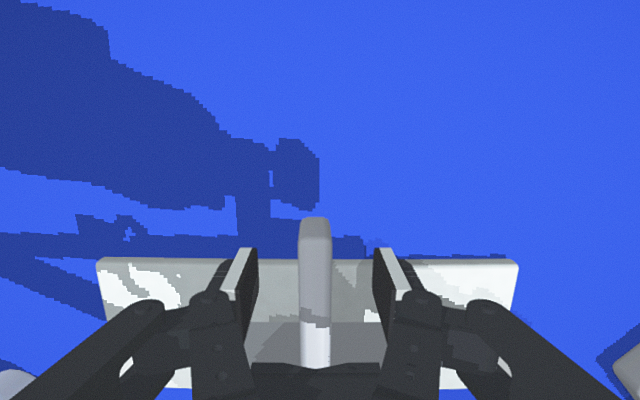

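Released, with the handle (315,290) clear between the open fingers and the bail in the lower curl. I now back straight out along −x.

```bash
python3 -m crank '[[[50,0,-8,0,0],[50,0,-20,0,0],[50,0,-40,0,0],[50,0,-70,0,0],[50,0,-100,0,0],[50,0,-130,0,0],[50,0,-150,0,0],[50,0,-160,-20,0],[50,0,-160,-60,0],[50,0,-160,-100,0],[50,0,-160,-100,0],[50,0,-160,-100,0]]]'; python3 - <<'E'
from h import *
go([.482,0.0123,.065],90)
s=snap('scene','s16.png');w=snap('wrist','w16.png')
cv2.imwrite('pics/z21.png',cv2.resize(s['pixels'][185:270,270:360],None,fx=7,fy=7,interpolation=cv2.INTER_CUBIC))
E
```

```text
time: 28.38
position: [0.4022, 0.0129, 0.1643]
ee_rot: [-3.141, 0.0, 1.57]
ft_force: [-0.9, -0.4, -1.1]
gripper_width: 0.586
shift [-0.6 79.9 99.3] turn -0.0 | pos [0.4022 0.0129 0.1643] rpy deg [-179.98    0.     89.96] F [-0.85 -0.4  -1.08] w 0.586 t 28.38
```

View pics/z21.png

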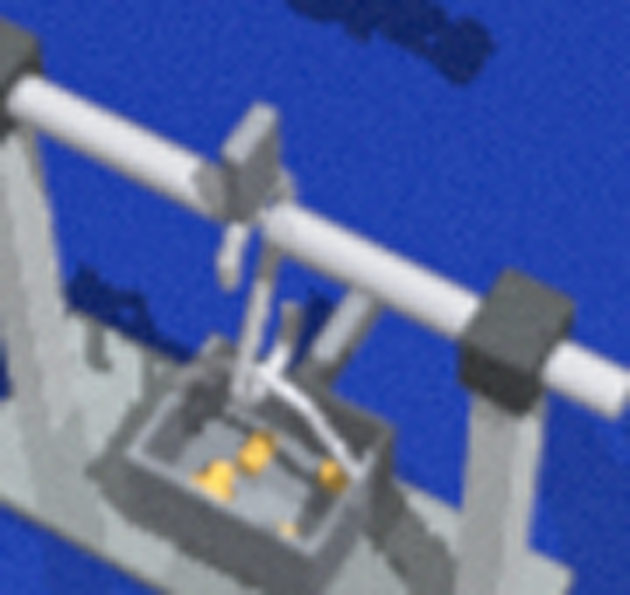

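View pics/w16.png

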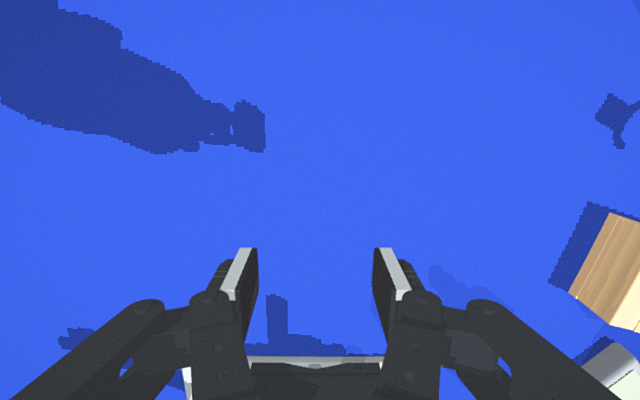

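View pics/s16.png

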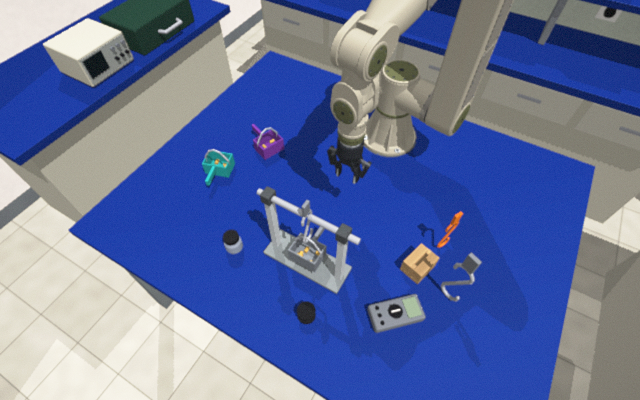

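```bash
python3 -m crank '[[[50,0,0,0,0],[50,0,0,0,0],[50,0,0,0,0],[50,0,0,0,0],[50,0,0,0,0],[50,0,0,0,0]]]' ; python3 - <<'E'
from h import *
p=load('s16')['pixels'].astype(int); s=snap('scene','s17.png'); t=snap('top','t17.png')
d=np.abs(s['pixels'].astype(int)-p).max(2)
print('max diff stand region',d[185:295,255:365].max(),(d[185:295,255:365]>40).sum())
A=np.array([.641,.0127,.148]);o=A-[0,0,.106]
f=lambda P:(((proj(s,P)-[270,185]+.5)*7).round(0)).tolist()
for dx in(-.035,.035): print('box',dx,f([o+[dx,y,z] for y in(-.046,.046) for z in(0,.055)]))
print('handle end top',f(o+[-.103,0,.055]))
d0=load('top0')['pixels'].astype(int); dd=np.abs(t['pixels'].astype(int)-d0).max(2)
for n,(x0,y0,x1,y1) in dict(meter=(188,138,238,186),jar=(374,132,394,154),spool=(272,112,292,131)).items(): print(n,(dd[y0:y1,x0:x1]>60).sum(),dd[y0:y1,x0:x1].size)
E
```

```text
time: 29.22
position: [0.4031, 0.0128, 0.1648]
ee_rot: [3.141, 0.0, 1.57]
ft_force: [-0.1, 0.3, -0.3]
gripper_width: 0.584
max diff stand region 36 0
box -0.035 [[222.0, 389.0], [218.0, 328.0], [399.0, 481.0], [401.0, 421.0]]
box 0.035 [[139.0, 510.0], [130.0, 451.0], [319.0, 607.0], [318.0, 551.0]]
handle end top [[386.0, 258.0]]
meter 0 2400
jar 0 440
spool 0 380
```

```bash
python3 -c "
from bench import *
print(job_done())"
```

```text
the job is handed in; nothing more can be done
None
```

The small steel S-hook is hanging in the rail's groove, and the grey bin hangs level and free from its lower curl. I handed the job in with about 29 s used of the 72 s allowed.

**What I did:**
- I lifted the hook out of its block and threaded its upper curl over the rail from the robot's side.
- The wrist camera showed the hook about 1.6 mm off the middle of the groove, so I shifted it 1.5 mm. I then lowered it to about 3 N of contact and let it go.
- I gripped the bin by its handle, brought the bail in over the tip of the lower curl, and lowered it until the hook took the weight. Then I opened the fingers and backed out along −x, clear of everything.

**Last checks:**
- **Bin level and height:** the visible rim corners matched those calculated for a level bin, underside 42 mm up, to within about 1.5 pixels. The handle end was hidden behind the rail, so I could not compare it.
- **Still:** nothing around the stand moved between two pictures 0.8 s apart, and the arm touched nothing.
- **Meter, jar and spool:** the top view shows no change from the start.

**One disagreement:** the hook met the groove about 3 mm lower than I had calculated. I took this to mean I had gripped it slightly lower on its tab than planned. The pictures and the bail making contact at the height expected agree with the hook being seated in the groove.

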